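# Clamp the wax ring and keep the handle down

### The arm

A 6-joint arm with a two-finger parallel gripper is mounted at the origin on a cart in front of the work surface, level with it; the furniture and walls round the work are solid. World frame = base frame: x ahead of the robot, y to its left, z up, the work surface at z = 0. Lengths are in m, angles in rad, forces in N, time in s.
With the tool pointing down it reaches from about 0.375 to 0.9 m from the base axis. Payload 3.1 kg.
Tool frame: the origin (TCP) lies at the very end of the fingers, on their centre line; the grasp point (between the pads) lies 19 mm behind it; z points along the fingers, y is the direction in which the jaws open and shut (so a half turn about z gives the same grasp; the last joint's range is limited). The gripper opens to 85 mm and grips with 20 to 120 N. Pads are 22 mm wide; open, the fingers measure 114 mm over their backs; the gripper's body (76 mm by 85 mm) begins 54 mm behind the grasp point. The pads swing forward as they close: fully open they stand 13 mm farther back than shut.
Start: joints at [-1.361, 0.527, 1.433, -0, 1.181, -0.178], TCP at [0.236, -0.579, 0.231] pointing down, gripper open.
Joint ranges: [-3.08, 3.08], [-0.75, 2.2], [0.22, 2.44], [-1.43, 4.57], [0, 2.65], [-2.85, 2.85]. Speed limits (rad/s): [2.79, 2.79, 3.14, 3.14, 3.14, 3.14].

### API

Orientations are given as a unit quaternion [x, y, z, w].
In Python, from station import * gives the robot as it stands.
- The arm moves only by the tool jog_arm, never from a script. Its argument "motion" is a list of rows, each a list of 5 numbers: the shift along the world's x, y, z in cm, then the turn about the world's z in degrees, then the closure in counts, from 0 (fully open) to 255 (shut). In form: [[tx, ty, tz, yaw, jaw], ...]. A call has 1 to 10 rows; each row shifts and turns the pose as measured when the row begins; what a row does not reach is not made up. A row lasts 1/12 s, in which the tool goes at most 41.7 mm and 7.16 degrees, less where a joint would pass 70% of its speed; a pose out of reach is approached as far as the arm can. A call with a gripper value outside its range is refused whole. The fingers move at their own pace and stop on an object; "squeeze" is the grip in N (left out, the last holds). Time passes only in rows, so rows that do not move let the fingers close. It gives the time, the measured TCP pose, the force and the opening at its end, in the units of the state.
- sense(): the state, without advancing time (a new reading comes with each control period).
- snapshot(name): name is "side" or "top"; returns a dict with "img" (384x512x3 uint8, red, green, blue), "depth" (384x512 float32, m along the optical axis (not along the pixel's ray), 0 where there is no reading), "intrinsics" (3x3 intrinsics, pixels), "eye" and "attitude" of the camera in the world. Camera axes: x right, y down, z forward; pixel columns grow to the right and rows downward; lengths in m; the calibration is good to about 2 mm. A picture is of the moment at which its call begins.
- sign_off(): hands the job in, once; it reports no verdict.
The state is a dict: "t": time; "q": joint angles; "qd": joint speeds; "tau": joint torques, N m; "tcp_pos": TCP position; "tool_rot": TCP orientation; "force": force on the tool from outside, world axes, zero at the start; "ft_torque": the same for the moment, N m; "finger_gap": opening from 0.0 (shut) to 1.0 (fully open).
Only numpy, scipy, OpenCV 4.12 (cv2) and the standard library are available. Lean on these libraries where they do the work, as an engineer would, in place of code of your own. Each camera call takes 0.05 s, during which the arm holds its last target.

### The job

Put the larger, thicker wax ring flat on the bed of the lever clamp, between its two jaws, and let go of it. Then press the clamp's spring-loaded handle down 30 degrees, so that its pointer pin stands between the two ribs of the quadrant and the jaws grip the ring, and finish while still holding the handle there with the fingers; never press it beyond 40 degrees, which would crush the wax. Leave the thin ring and the other small tools where they are.

Things in the scene. Friction and masses are not known exactly. Their poses are not given: they have to be found in the camera images.
- work_board: plywood board 290 (x) x 460 (y) x 12 mm on four legs, fixed; it stands level over the bench clutter, its top 91 mm above the bench; origin at the centre under it, on the bench. The clamp is screwed to its right part; the rings, oiler, pliers and lighter lie on it, and a low round dish of stones in its far left corner
- wax_ring: the ring to clamp: green wax, lying flat on the work board, 26 mm outer diameter, 14 mm high, with a hole through it; origin at the centre of its underside, z up; 14 to 28 g
- thin_ring: bystander: green wax ring, 22 mm outer diameter, only 7 mm high; origin at the centre of its underside
- ring_clamp_jig: the lever clamp, fixed on the work board: grey base plate 120 (x) x 200 (y) x 12 mm; origin at the centre of its underside; at yaw 0 its x points away from the robot, y to the left. From -y to +y: the handle's fork (86 mm high), guide block, sliding jaw, bed, end jaw. The quadrant, a steel arc at the handle's -y side, has two dark ribs at 25 and 35 degrees of handle travel
- nest (a point): middle of the bed between the open jaws, on its surface, at (0, 53, 12) mm in the clamp's frame: the ring's underside goes here, within about 7 mm. The gap is 42 mm along the clamp's y (pad at y = 32, end jaw at 74 mm); jaws stand up to 18 mm above the bed and 30 mm wide along x; the bed is open to both sides along x, so fingers that close along the clamp's x have room
- jaw_pad: rubber pad, 22 mm wide, 15 mm high, on the sliding jaw; its origin lies on the clamp's origin while open and moves along +y with the pad. The pad is sprung (1.2 N per mm)
- end_jaw: the fixed steel jaw with a shallow vertical vee, at the +y end of the bed; its origin coincides with the clamp's origin
- handle (a joint): angle (rad) of the spring-return handle: 0 at rest (toward the clamp's -x, 35 degrees above level), grows as it is pressed down, stop at 0.87; 30 degrees = 0.52. Pivot axis along the clamp's y at (30, -60, 75) mm in its frame. 1 rad drives the sliding jaw 46 mm; the pad meets the ring at about 0.35 rad. Force at handle_top: 3 N at the start, 4.5 N at 0.3 rad, 10 N at 0.52 rad; springs back
- handle_top (a point): the middle of the top face of the handle's black paddle (48 mm long, 30 mm wide, 12 mm thick), 105 mm from the pivot along the handle and 7 mm above its centre line; moves with the handle
- oiler: bystander: closed brass oil cup, 31 mm wide, 34 mm high
- pliers: bystander: flat pliers, 138 mm long
- lighter: bystander: lighter, 70 mm long
- wooden_clamp: bystander: wooden hand-held ring clamp, 126 mm long

How it is judged:
By the outcome, as a careful person would: the job done as asked, in the order asked, and still so for the second after the job is handed in, while the arm keeps its last pose, push and grip.
It also fails if it takes over 40 s, if anything falls off the work surface, if the arm or the gripper's body presses on something with over 40 N, if the wrist force passes 120 N, or if a joint passes its speed limit or range.

## Working session

There is one attempt and no reset: what is moved stays moved. The work goes in short steps, Python scripts to look and compute and a tool call to move; the robot and the scene stay as the last step left them, time stands still between calls to the robot, and variables do not carry over. Pictures are saved under pics/ and viewed, and the job is handed in when it is done.

Besides the shell and the picture viewer there is one more tool, called after "Call:" as name(argument=value, ...), one argument or row to a line, values as JSON. jog_arm: Moves the arm, as the interface text tells. Its arguments: {"type":"object","properties":{"motion":{"type":"array","items":{"type":"array","items":{"type":"number"}}},"squeeze":{"type":"number"}},"required":["motion"]}

```bash
ls; mkdir -p pics
python3 - <<'E'
from station import *
import cv2, numpy as np
for n in ("side","top"):
    s=snapshot(n); np.savez(f"{n}0.npz",**s)
    cv2.imwrite(f"pics/{n}0.png",cv2.resize(s["img"][:,:,::-1],(800,600),interpolation=cv2.INTER_CUBIC))
    print(n,s["eye"],s["attitude"],s["intrinsics"])
print(sense())
E
```

```text
pics
side [0.32011167 1.04020713 0.68946359] [-0.11350637  0.87574665 -0.46621232  0.05319939] [[434.25247806   0.         259.86064051]
 [  0.         434.25247806 188.62162512]
 [  0.           0.           1.        ]]
top [0.43517827 0.25600424 1.00724024] [-0.70391798  0.70904274 -0.0175987   0.03805468] [[401.83847044   0.         261.1867918 ]
 [  0.         401.83847044 197.24947608]
 [  0.           0.           1.        ]]
{'t': 0.1, 'q': array([-1.36148583e+00,  5.28387425e-01,  1.43378376e+00,  8.96351977e-06,
        1.18139775e+00, -1.78481821e-01]), 'qd': array([-0.00083046, -0.00087299, -0.00179917,  0.00150652, -0.00142502,
       -0.00081154]), 'tau': array([-1.16852341e-03, -4.43304563e+01, -1.78586304e+01, -2.57857437e-04,
        3.91297144e-03, -3.74277164e-06]), 'tcp_pos': array([ 0.23624442, -0.57793152,  0.23041968]), 'tool_rot': array([ 9.81260809e-01,  1.92681728e-01, -1.10867956e-05, -9.88082867e-04]), 'force': array([ 0.06322231,  0.80705391, -0.13758587]), 'ft_torque': array([ 0.02845242, -0.04329306, -0.03848606]), 'finger_gap': 1.0036980934097754}
```

View pics/side0.png

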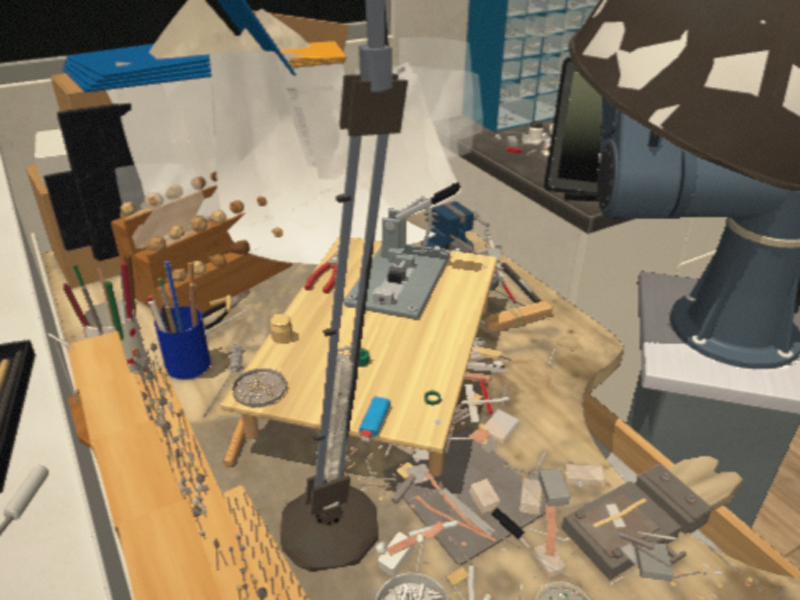

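View pics/top0.png

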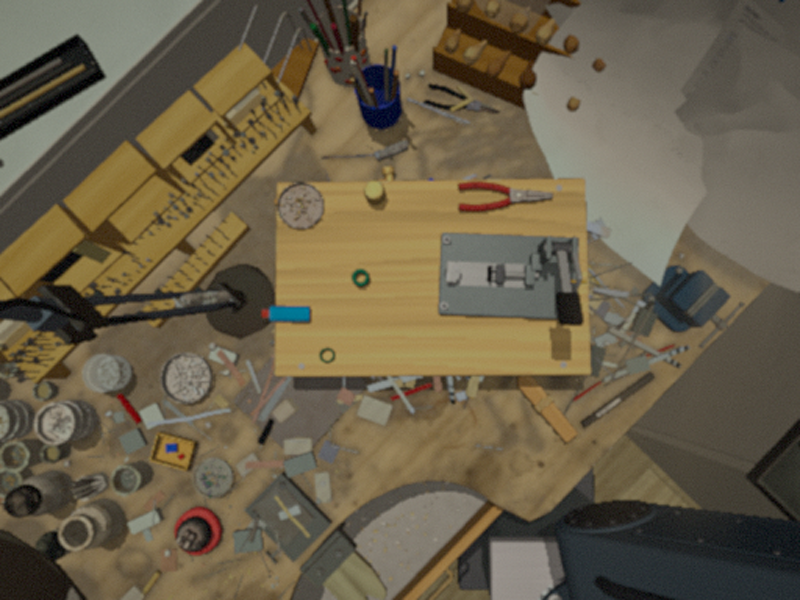

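The top view (800 px scale) shows the thick ring at (361,278), the thin ring at (327,355), the clamp plate spanning (440–580, 233–317) and the black paddle at (568,307). In the side view the lamp post partly hides the thick ring at (362,357).

```bash
cat > h.py <<'E'
import numpy as np, cv2
from scipy.spatial.transform import Rotation as R
def load(n): return dict(np.load(n))
def ray(s,u,v):
    d=np.linalg.inv(s["intrinsics"])@np.array([u,v,1.0]); return s["eye"],R.from_quat(s["attitude"]).as_matrix()@d
def onplane(s,u,v,z):
    e,d=ray(s,u,v); return e+d*(z-e[2])/d[2]
def cloud(s):
    h,w=s["depth"].shape; u,v=np.meshgrid(np.arange(w),np.arange(h))
    d=np.stack([u,v,np.ones_like(u)],-1)@np.linalg.inv(s["intrinsics"]).T*s["depth"][...,None]
    return d@R.from_quat(s["attitude"]).as_matrix().T+s["eye"]
def proj(s,p):
    c=R.from_quat(s["attitude"]).as_matrix().T@(np.asarray(p)-s["eye"]); c=s["intrinsics"]@c; return c[:2]/c[2]
E
python3 - <<'E'
from h import *
s=load("top0.npz"); P=cloud(s); hsv=cv2.cvtColor(s["img"],cv2.COLOR_RGB2HSV)
m=cv2.inRange(hsv,(55,80,20),(95,255,255)); m[:, :170]=0; m[:,400:]=0;m[:110]=0;m[250:]=0
n,l,st,c=cv2.connectedComponentsWithStats(m)
for i in range(1,n):
    if st[i,4]>8:
        zz=P[l==i][:,2]; print("green",c[i],st[i],onplane(s,*c[i],.105),onplane(s,*c[i],.098), np.percentile(zz,[10,50,90]))
        ys,xs=np.where(l==i)
        print("  rect centre", onplane(s,st[i,0]+(st[i,2]-1)/2,st[i,1]+(st[i,3]-1)/2,.105), "size", st[i,2:4]*0.9/401.8)
def pt(u,v): return P[int(v),int(u)]
f=.64
for nm,u,v in [("board",400*f,230*f),("board2",400*f,340*f),("plate",455*f,300*f),("plate2",540*f,310*f),("plate3",500*f,245*f),("paddle",568*f,307*f),("bed",465*f,275*f)]:
    print(nm,pt(u,v))
# grey plate mask by colour saturation on board region
z=P[...,2]; 
b=(P[...,0]>.2)&(P[...,0]<.8)
lo=((z>.095)&(z<.112)&(hsv[...,1]<90)).astype(np.uint8)
n,l,st,c=cv2.connectedComponentsWithStats(lo)
i=1+np.argmax(st[1:,4]); print(st[i])
for i in range(1,n):
    if st[i,4]>300: print(st[i],c[i])
big=cv2.resize(s["img"][130:230,270:390,::-1],None,fx=6,fy=6,interpolation=cv2.INTER_CUBIC); cv2.imwrite("pics/clampcrop.png",big)
s2=load("side0.npz"); big=cv2.resize(s2["img"][110:220,210:330,::-1],None,fx=5,fy=5,interpolation=cv2.INTER_CUBIC); cv2.imwrite("pics/clampside.png",big)
P2=cloud(s2)
# obstacles above the board
for nm,Q,q in (("top",P,s),("side",P2,s2)):
    mm=(Q[...,2]>.13)&(Q[...,0]>.2)&(Q[...,0]<.9)&(Q[...,1]>-.6)&(Q[...,1]<.75)&(q["depth"]>0)
    pts=Q[mm]; 
    H,xe,ye=np.histogram2d(pts[:,0],pts[:,1],bins=[np.arange(.2,.91,.05),np.arange(-.6,.76,.05)])
    Z=np.zeros_like(H); ix=np.digitize(pts[:,0],xe)-1; iy=np.digitize(pts[:,1],ye)-1
    ix=np.clip(ix,0,Z.shape[0]-1);iy=np.clip(iy,0,Z.shape[1]-1)
    np.maximum.at(Z,(ix,iy),pts[:,2]); print(nm,"rows x .2.., cols y -.6.. max z cm"); 
    for r in (Z*100).astype(int): print(' '.join(f"{k:3d}" for k in r))
E
```

```text
green [230.44897959 177.40816327] [226 173  10  10  49] [0.55217904 0.35135368 0.105     ] [0.55308679 0.35209344 0.098     ] [0.10315681 0.10538669 0.1068548 ]
  rect centre [0.55196823 0.35123772 0.105     ] size [0.0223992 0.0223992]
board [0.62383815 0.29352923 0.09277842]
board2 [0.46245668 0.29435884 0.09258564]
plate [0.51806471 0.21456579 0.10165871]
plate2 [0.50326044 0.09405411 0.10430695]
plate3 [0.59909374 0.14816661 0.10414868]
paddle [0.49703526 0.08292833 0.23406136]
bed [0.5540513  0.20069713 0.10380668]
[ 281  149   78   55 3356]
[ 343   33  169  131 2263] [423.96553248  96.83296509]
[ 281  149   78   55 3356] [317.24910608 177.33998808]
top rows x .2.., cols y -.6.. max z cm
  0   0   0   0   0   0   0   0   0   0   0  50  48  41  31   0   0   0   0   0   0   0   0   0   0   0   0
  0   0   0   0   0   0   0   0   0   0  46  51  48  39   0   0   0   0   0   0   0  59  61   0   0   0   0
  0   0   0   0   0   0   0   0   0   0   0   0   0   0   0   0   0   0   0   0   0   0  60   0   0   0   0
  0   0   0   0   0   0   0   0   0   0   0   0   0   0   0   0   0   0   
[... 1965 characters left out ...]
  16   0   0   0   0   0   0   0   0   0   0  13  20
  0  31  32  27  29  28  19  14   0   0   0   0   0   0   0   0   0   0   0   0   0   0   0   0   0  19  20
  0   0  32  32  29  30  20  18  16   0   0   0   0   0   0   0   0   0   0   0   0   0   0  13  19  19  28
  0   0  29  33   0   0  30  19  21  18   0   0   0   0   0   0   0   0   0   0   0   0  13  18  19  30  30
 37   0  38   0   0  37  34  34  34  28  18  13   0   0   0   0   0   0   0   0   0  14  18  18  30  30  29
 37  37   0   0   0  38  39  36  35  37  27  19  13   0   0   0   0  17  17  13  13  17  17  28  28  29   0
 37  38  37   0  40   0  39  40  41  42  45  30  23  14  13   0   0  16  20  20  19  17  28  28  27   0   0
```

```bash
ls pics
```

```text
clampcrop.png
clampside.png
side0.png
top0.png
```

View pics/clampcrop.png

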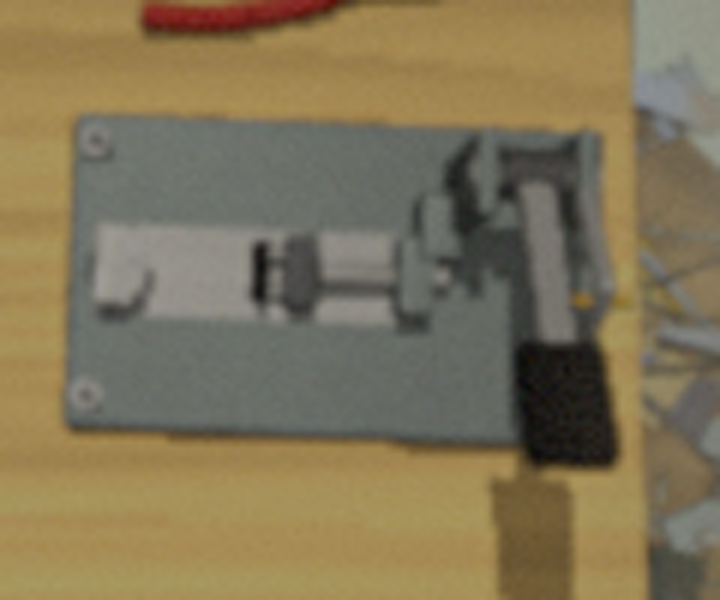

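View pics/clampside.png

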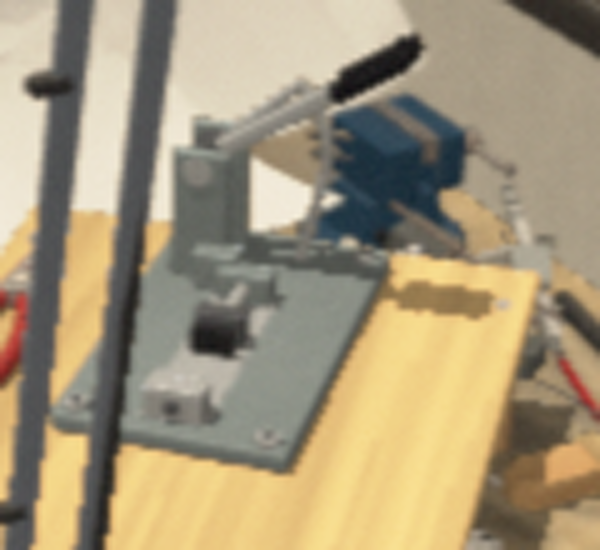

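Run:
```python
from h import *
s=load("top0.npz"); P=cloud(s)
def c(u,v,z): return onplane(s,270+(u+.5)/6-.5,130+(v+.5)/6-.5,z)
# plate edge from mask: non-yellow
hsv=cv2.cvtColor(s["img"],cv2.COLOR_RGB2HSV)
m=((hsv[...,1]<80)&(P[...,2]>.098)&(P[...,2]<.108)).astype(np.uint8)
# left edge & top edge & bottom edge points fits
L=[];
for v in range(156,198):
    xs=np.where(m[v,275:300])[0]; 
    if len(xs): L.append(onplane(s,275+xs[0]-.5,v,.103))
L=np.array(L); p=np.polyfit(L[5:-5,0],L[5:-5,1],1); print("left edge y(x)",p,np.degrees(np.arctan(p[0])))
T=[];B=[]
for u in range(288,340):
    ys=np.where(m[140:215,u])[0]
    T.append(onplane(s,u,140+ys[0]-.5,.103))
    if u<350: B.append(onplane(s,u,140+ys[-1]+.5,.103))
T=np.array(T);B=np.array(B)
pt=np.polyfit(T[:,1],T[:,0],1); pb=np.polyfit(B[:,1],B[:,0],1)
print("top x(y)",pt,"bot",pb, np.degrees(np.arctan([pt[0],pb[0]])))
for y in (.1,.2): print(y, np.polyval(pt,y),np.polyval(pb,y))
for nm,u,v in (("TL",75,115),("BL",67,428),("s1",95,140),("s2",86,395),("TR?",600,130)): print(nm,c(u,v,.103))
print("endjaw top", c(120,280,.121),"pad", c(262,272,.118), "paddle corners",[c(*q,.236).round(4) for q in ((522,345),(600,345),(616,465),(530,462))])
# paddle from depth
dk=(hsv[...,2]<60)&(P[...,2]>.18)&(P[...,1]<.15)&(P[...,1]>0)&(P[...,0]<.56)&(P[...,0]>.44)
print("paddle pts",dk.sum(),P[dk].mean(0),P[dk].min(0),P[dk].max(0))
th=cv2.inRange(hsv,(30,60,10),(95,255,255))[215:240,195:225]; ys,xs=np.where(th); print("thin",len(xs),onplane(s,xs.mean()+195,ys.mean()+215,.098))
s2=load("side0.npz"); h2=cv2.cvtColor(s2["img"],cv2.COLOR_RGB2HSV)
g=cv2.inRange(h2,(55,90,20),(95,255,255)); n,l,st,cc=cv2.connectedComponentsWithStats(g)
for i in range(1,n):
    if st[i,4]>10: print("side green",st[i],onplane(s2,*cc[i],.1))
print(proj(s2,[.5522,.3515,.1]))
```

```text
left edge y(x) [-0.05487784  0.2669641 ] -3.141117976739336
top x(y) [0.05280458 0.60555042] bot [0.04726626 0.48703021] [3.0226721  2.70614323]
0.1 0.610830874827 0.49175683243346424
0.2 0.616111332545696 0.4964834585722992
TL [0.61697371 0.23370999 0.103     ]
BL [0.49797045 0.23792359 0.103     ]
s1 [0.60728817 0.22623671 0.103     ]
s2 [0.51034528 0.23066582 0.103     ]
TR? [0.60888228 0.03618482 0.103     ]
endjaw top [0.55139413 0.21816888 0.121     ] pad [0.55424929 0.16550677 0.118     ] paddle corners [array([0.5141, 0.0951, 0.236 ]), array([0.5139, 0.0704, 0.236 ]), array([0.4755, 0.0664, 0.236 ]), array([0.4767, 0.0935, 0.236 ])]
paddle pts 291 [0.49532519 0.08215432 0.23404047] [0.47528803 0.06270982 0.18246398] [0.52164349 0.09528709 0.24775212]
thin 28 [0.44047751 0.40116137 0.098     ]
side green [ 48 171   5  11  11] [1.05079421 0.27830104 0.1       ]
side green [ 68 181  10  33  84] [0.94489799 0.3410045  0.1       ]
side green [230 224   6  10  50] [0.54824164 0.35613082 0.1       ]
[231.30024293 227.02353869]
```

Run:
```python
from h import *
s2=load("side0.npz");P2=cloud(s2); s=load("top0.npz");P=cloud(s)
print("tcp in side",proj(s2,[.236,-.578,.23])/.64,"top",proj(s,[.236,-.578,.23])/.64)
for u,v in [(550,180),(500,170),(580,215),(590,100),(440,210),(460,225),(480,130),(560,235),(620,180),(700,180),(680,60),(780,150),(375,60),(345,200),(600,270),(570,290)]:
    print("side",(u,v),P2[int(v*.64),int(u*.64)].round(3), s2["depth"][int(v*.64),int(u*.64)].round(2))
for u,v in [(770,450),(720,440),(690,300),(650,420),(700,500),(600,530),(560,520),(640,560),(40,300),(120,300),(40,560)]:
    print("top",(u,v),P[int(v*.64),int(u*.64)].round(3))
```

```text
tcp in side [616.17180109  83.63591811] top [1140.69617477  524.0026774 ]
side (550, 180) [ 0.347 -0.293  0.104] 1.41
side (500, 170) [ 0.465 -0.427  0.058] 1.56
side (580, 215) [ 0.277 -0.238  0.062] 1.37
side (590, 100) [ 0.293 -0.376  0.25 ] 1.38
side (440, 210) [ 0.546 -0.132  0.087] 1.33
side (460, 225) [ 0.504 -0.133  0.058] 1.33
side (480, 130) [ 0.545 -0.624  0.073] 1.73
side (560, 235) [ 0.31  -0.288 -0.017] 1.46
side (620, 180) [0.244 0.108 0.292] 0.96
side (700, 180) [0.133 0.08  0.294] 0.96
side (680, 60) [0.271 0.66  0.596] 0.35
side (780, 150) [0.216 0.675 0.56 ] 0.35
side (375, 60) [0.467 0.551 0.553] 0.5
side (345, 200) [0.494 0.559 0.439] 0.56
side (600, 270) [ 0.213 -0.287 -0.087] 1.48
side (570, 290) [ 0.273 -0.251 -0.128] 1.49
top (770, 450) [ 0.29  -0.271  0.007]
top (720, 440) [ 0.286 -0.268 -0.152]
top (690, 300) [ 0.516 -0.126  0.088]
top (650, 420) [ 0.288 -0.27  -0.506]
top (700, 500) [ 0.081 -0.415 -0.593]
top (600, 530) [0.253 0.075 0.323]
top (560, 520) [0.245 0.101 0.245]
top (640, 560) [0.242 0.055 0.386]
top (40, 300) [0.479 0.536 0.562]
top (120, 300) [0.492 0.549 0.419]
top (40, 560) [0.303 0.516 0.584]
```

Call:
jog_arm(
  motion=[
    [0, 0, 3, 0, 0],
    [0, 0, 4, 0, 0],
    [0, 0, 4, 0, 0],
    [0, 0, 4, 0, 0],
    [0, 0, 4, 0, 0],
    [1, 1, 1, 0, 0],
  ],
  squeeze=30,
)

```text
t: 0.6
tcp_pos: [0.243, -0.5614, 0.4278]
tool_rot: [0.981, 0.191, -0.001, -0.013]
force: [0.4, -0.9, 1.1]
finger_gap: 0.998
```

Call:
jog_arm(
  motion=[
    [2, 3.4, 0, 0, 0],
    [2, 3.4, 0, 7, 0],
    [2, 3.4, 0, 7, 0],
    [2, 3.4, 0, 7, 0],
    [2, 3.4, 0, 7, 0],
    [2, 3.4, 0, 7, 0],
    [2, 3.4, 0, 7, 0],
    [2, 3.4, 0, 7, 0],
    [1, 4, 0, 7, 0],
    [1, 4, 0, 7, 0],
  ],
)

```text
t: 1.43
tcp_pos: [0.4249, -0.2022, 0.4262]
tool_rot: [0.73, 0.683, -0.005, -0.009]
force: [1.0, -0.1, -0.7]
finger_gap: 0.999
```

Call:
jog_arm(
  motion=[
    [1, 4, 0, 0, 0],
    [1, 4, 0, 0, 0],
    [1, 4, 0, 0, 0],
    [1, 4, 0, 0, 0],
    [1, 4, 0, 0, 0],
    [1, 4, 0, 0, 0],
    [1, 4, 0, 0, 0],
    [1, 4, 0, 0, 0],
    [1, 4, 0, 0, 0],
    [1, 4, 0, 0, 0],
  ],
)

```text
t: 2.27
tcp_pos: [0.5167, 0.204, 0.4203]
tool_rot: [0.728, 0.685, -0.007, -0.013]
force: [0.9, -0.4, 0.2]
finger_gap: 1.002
```

Call:
jog_arm(
  motion=[
    [1, 4, -2, 0, 80],
    [1, 4, -3, 0, 80],
    [1, 4, -3, 0, 80],
    [0, 2, -3, 0, 80],
    [0, 0, 0, 0, 80],
  ],
)

```text
t: 2.68
tcp_pos: [0.5397, 0.3353, 0.3189]
tool_rot: [0.725, 0.689, -0.006, -0.013]
force: [-0.9, -0.6, -2.4]
finger_gap: 0.688
```

Call:
jog_arm(
  motion=[
    [1.2, 1.6, -4, 0, 80],
    [0, 0, -4, 0, 80],
    [0, 0, -4, 0, 80],
    [0, 0, -3, 0, 80],
    [0, 0, 0, 0, 80],
    [0, 0, 0, 0, 80],
  ],
)

```text
t: 3.18
tcp_pos: [0.5494, 0.3479, 0.1755]
tool_rot: [0.723, 0.69, -0.005, -0.012]
force: [-0.4, -0.9, 0.2]
finger_gap: 0.684
```

```bash
cat > look.py <<'E'
import sys
from station import *
from h import *
def go(tag):
    for n in ("side","top"):
        s=snapshot(n); np.savez(f"{n}{tag}.npz",**s)
    x=sense(); print(x["t"],x["tcp_pos"].round(4),x["tool_rot"].round(4),x["force"].round(2),x["finger_gap"], x["q"].round(3))
    print("tool z",R.from_quat(x["tool_rot"]).apply([0,0,1]).round(4),"tool y",R.from_quat(x["tool_rot"]).apply([0,1,0]).round(3))
def crop(tag,n,u0,u1,v0,v1,f):
    s=load(f"{n}{tag}.npz"); cv2.imwrite(f"pics/{n}_{tag}_c.png",cv2.resize(s["img"][v0:v1,u0:u1,::-1],None,fx=f,fy=f,interpolation=cv2.INTER_CUBIC))
E
python3 - <<'E'
from look import *
go("1"); crop("1","top",170,300,120,240,5); crop("1","side",170,330,120,260,5)
E
```

```text
3.2833 [0.5501 0.3482 0.1769] [ 0.7234  0.6904 -0.0041 -0.0115] [ 0.03 -0.14  0.64] 0.6870086324539201 [0.384 0.628 1.404 0.02  1.126 0.422]
tool z [-0.0219  0.011  -0.9997] tool y [ 0.999 -0.047 -0.022]
```

View pics/side_1_c.png

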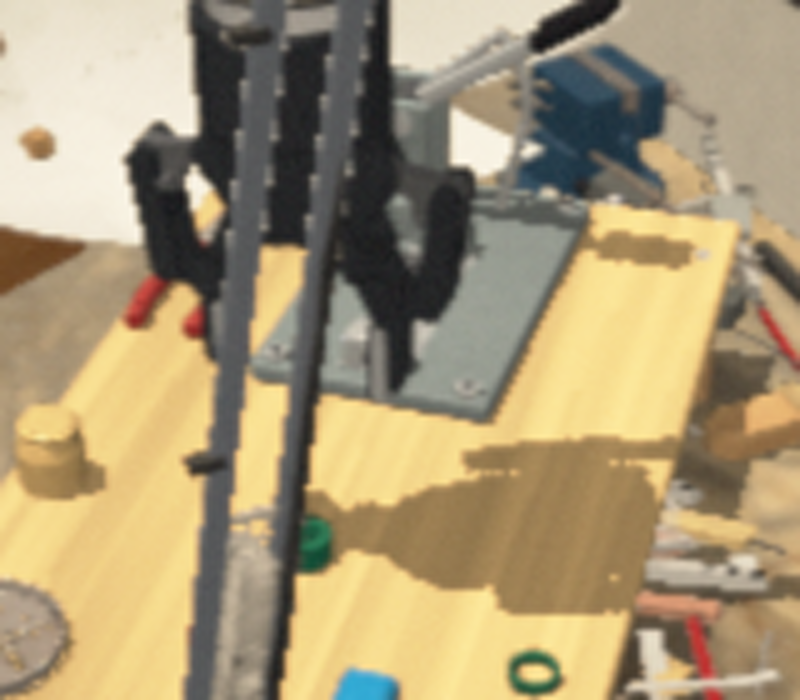

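View pics/top_1_c.png

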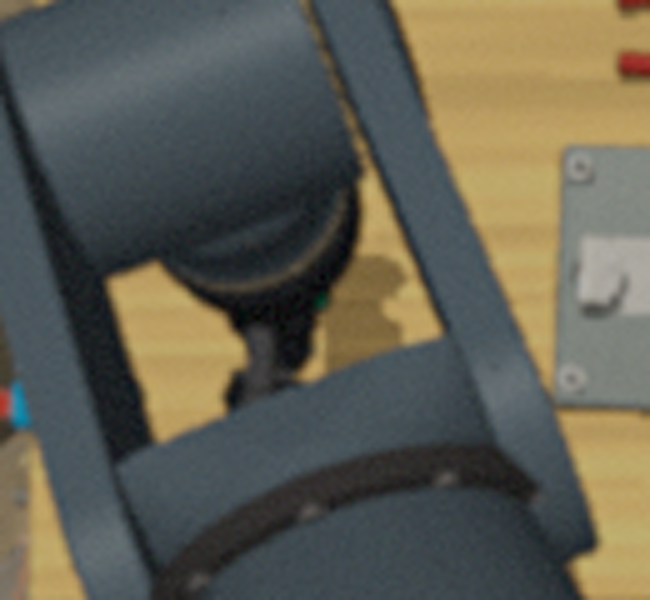

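In the side crop the ring is intact at (315,545) and the fingers are above it, clear of the oiler and the thin ring. In the top view the arm hides the ring.

Call:
jog_arm(
  motion=[
    [0.2, 0.4, -3, 0, 80],
    [0, 0, -2.5, 0, 80],
    [0, 0, -1.5, 0, 80],
    [0, 0, 0, 0, 80],
  ],
)

```text
t: 3.62
tcp_pos: [0.5614, 0.3548, 0.1194]
tool_rot: [0.724, 0.69, 0.008, -0.007]
force: [-0.9, 0.7, 0.1]
finger_gap: 0.687
```

Call:
jog_arm(
  motion=[
    [0, 0, 0, 0, 80],
    [0, 0, 0, 0, 80],
  ],
)

```text
t: 3.78
tcp_pos: [0.5643, 0.3556, 0.1243]
tool_rot: [0.724, 0.69, 0.012, -0.005]
force: [0.1, 0.1, -0.9]
finger_gap: 0.692
```

Run:
```python
from look import *
go("2"); crop("2","side",170,330,120,260,5)
```

```text
3.8833 [0.5647 0.3558 0.1247] [ 0.7238  0.6899  0.0125 -0.0048] [ 0.13 -0.04  0.25] 0.6858105187693333 [0.387 0.699 1.426 0.022 0.997 0.423]
tool z [ 0.0114  0.0243 -0.9996] tool y [ 0.999 -0.048  0.01 ]
```

View pics/side_2_c.png

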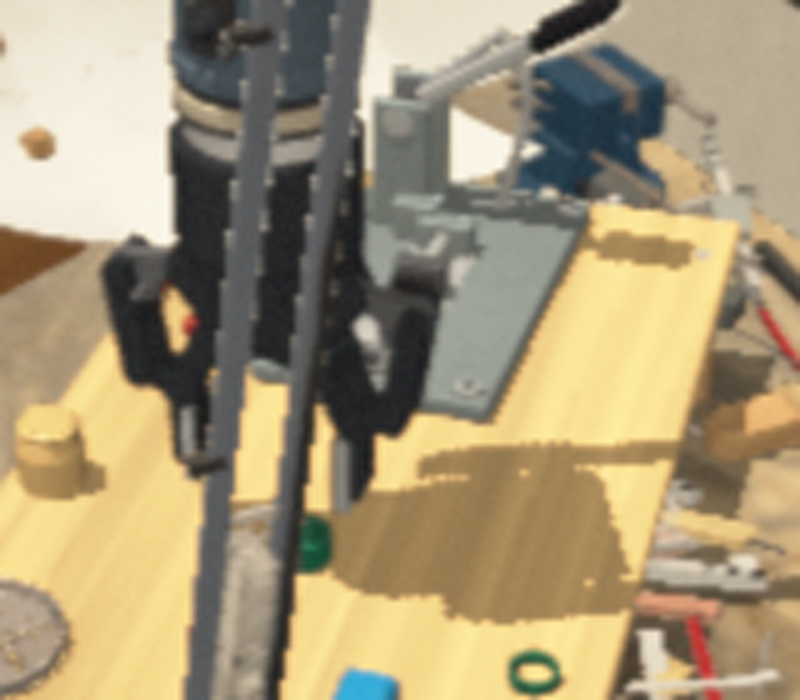

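Call:
jog_arm(
  motion=[
    [-0.7, -0.3, 0, 0, 80],
    [-0.5, -0.2, 0, 0, 80],
    [0, 0, 0, 0, 80],
    [0, 0, 0, 0, 80],
  ],
)

```text
t: 4.22
tcp_pos: [0.5528, 0.3509, 0.1289]
tool_rot: [0.724, 0.69, 0.015, -0.004]
force: [-0.3, 0.2, -0.2]
finger_gap: 0.686
```

Call:
jog_arm(
  motion=[
    [0, 0, -1, 0, 80],
    [-0.1, 0, -1, 0, 80],
    [-0.2, 0, -0.6, 0, 80],
    [0, 0, 0, 0, 80],
  ],
)

```text
t: 4.55
tcp_pos: [0.5494, 0.3509, 0.1007]
tool_rot: [0.724, 0.69, 0.016, -0.004]
force: [-0.4, 0.3, 0.1]
finger_gap: 0.687
```

Call:
jog_arm(
  motion=[
    [0.2, 0.1, -0.4, 0, 80],
    [0.0, 0, -0.3, 0, 80],
    [0, 0, 0, 0, 80],
  ],
)

```text
t: 4.8
tcp_pos: [0.5507, 0.3517, 0.0909]
tool_rot: [0.724, 0.69, 0.014, -0.004]
force: [0.4, 0.6, 0.3]
finger_gap: 0.688
```

Run:
```python
from look import *
go("3"); crop("3","side",170,330,120,260,5)
```

```text
4.9 [0.551  0.3519 0.0916] [ 0.7236  0.69    0.0146 -0.004 ] [-0.36 -0.05  0.39] 0.6865889457039032 [0.389 0.726 1.486 0.023 0.906 0.423]
tool z [ 0.0155  0.0259 -0.9995] tool y [ 0.999 -0.048  0.014]
```

View pics/side_3_c.png

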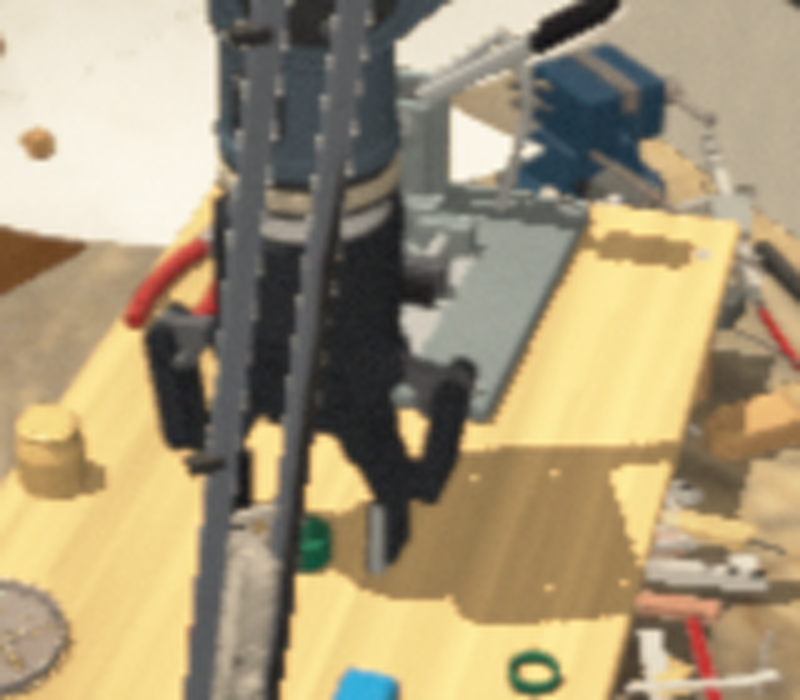

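The near finger at (378,545) is beside the ring at (315,545), at the same height. I'll raise it slightly and close.

Call:
jog_arm(
  motion=[
    [0.1, 0, 0.3, 0, 80],
    [0, 0, 0, 0, 150],
    [0, 0, 0, 0, 200],
    [0, 0, 0, 0, 230],
    [0, 0, 0, 0, 230],
    [0, 0, 0, 0, 230],
    [0, 0, 0, 0, 230],
  ],
  squeeze=25,
)

```text
t: 5.48
tcp_pos: [0.5536, 0.3523, 0.097]
tool_rot: [0.724, 0.69, 0.016, -0.003]
force: [0.6, 0.2, 0.1]
finger_gap: 0.277
```

Call:
jog_arm(
  motion=[
    [0, 0, 0, 0, 230],
    [0, 0, 1, 0, 230],
    [0, 0, 2, 0, 230],
    [0, 0, 2, 0, 230],
    [0, 0, 1, 0, 230],
    [0, 0, 0, 0, 230],
  ],
)

```text
t: 5.98
tcp_pos: [0.552, 0.3517, 0.1594]
tool_rot: [0.724, 0.69, 0.015, -0.004]
force: [-0.5, 0.1, -0.0]
finger_gap: 0.278
```

Run:
```python
from look import *
go("4"); crop("4","side",170,330,120,260,5)
```

```text
6.0833 [0.551  0.3512 0.1574] [ 0.7237  0.6899  0.0131 -0.0046] [ 0.43  0.07 -0.56] 0.2802249700041785 [0.388 0.641 1.443 0.021 1.037 0.426]
tool z [ 0.0126  0.0247 -0.9996] tool y [ 0.999 -0.048  0.011]
```

View pics/side_4_c.png

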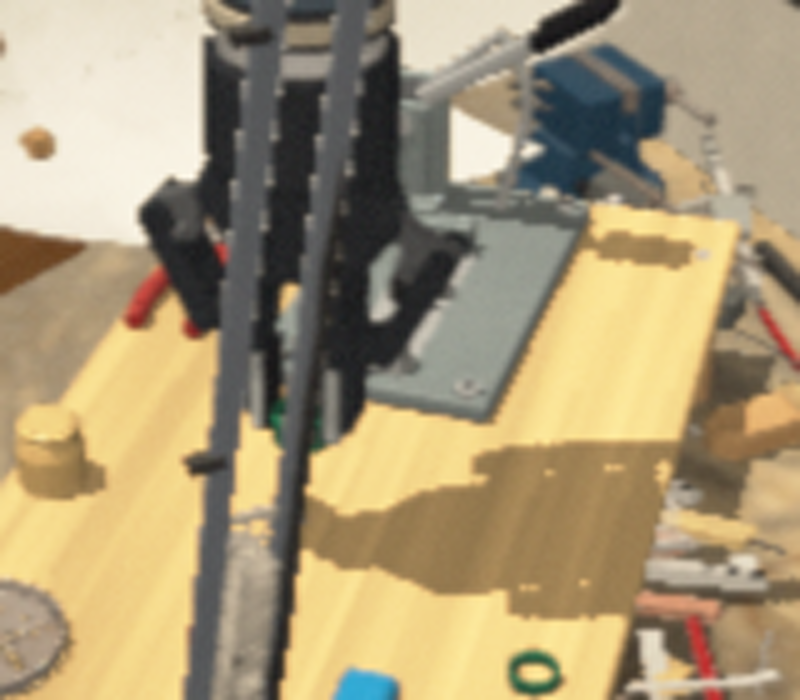

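The ring is held between the fingertips at (300,425) in the side crop. Now I'll carry it over the bed.

Call:
jog_arm(
  motion=[
    [0, -1, 1, 0, 230],
    [0, -2, 0.5, 0, 230],
    [0, -3, 0, 0, 230],
    [0.1, -3, 0, 0, 230],
    [0.1, -3, 0, 0, 230],
    [0.1, -2, 0, 0, 230],
    [0.1, -1, 0, 0, 230],
    [0, 0, 0, 0, 230],
    [0, 0, 0, 0, 230],
  ],
)

```text
t: 6.83
tcp_pos: [0.5493, 0.1914, 0.1689]
tool_rot: [0.723, 0.691, 0.007, -0.007]
force: [-0.0, 0.4, 0.3]
finger_gap: 0.28
```

Call:
jog_arm(
  motion=[
    [0.5, -0.2, -0.5, 0, 230],
    [0, 0, -1, 0, 230],
    [0, 0, -1, 0, 230],
    [0, 0, -0.5, 0, 230],
    [0, 0, 0, 0, 230],
    [0, 0, 0, 0, 230],
  ],
)

```text
t: 7.33
tcp_pos: [0.5538, 0.1939, 0.1341]
tool_rot: [0.721, 0.693, 0.007, -0.009]
force: [0.0, 0.3, -0.5]
finger_gap: 0.278
```

Run:
```python
from look import *
go("5"); crop("5","side",190,330,110,230,5);crop("5","top",250,390,120,240,5)
```

```text
7.4333 [0.554  0.1937 0.1345] [ 0.7211  0.6927  0.0072 -0.0084] [-0.12 -0.41 -0.19] 0.27669859234010585 [0.135 0.6   1.622 0.028 0.918 0.158]
tool z [-0.0013  0.0221 -0.9998] tool y [ 0.999 -0.04  -0.002]
```

View pics/side_5_c.png

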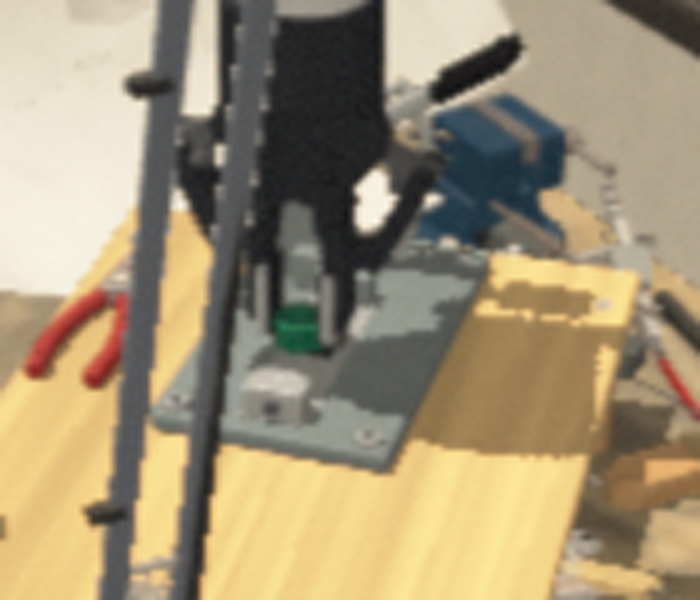

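View pics/top_5_c.png

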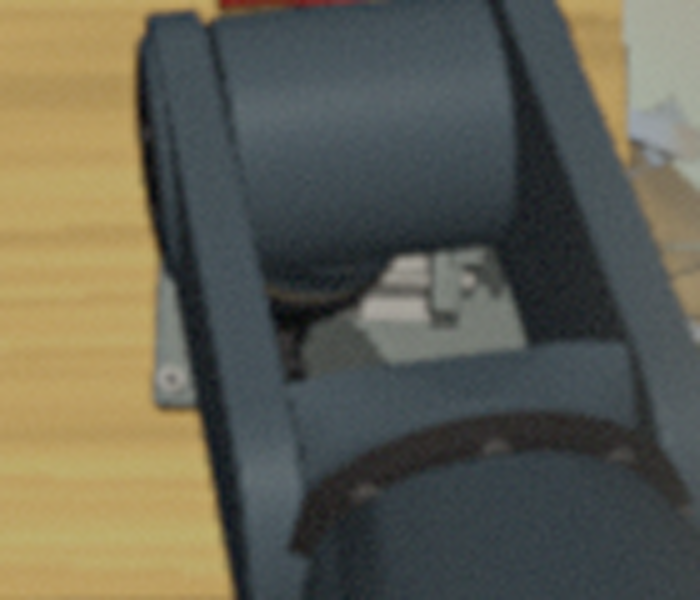

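```bash
cat > ring.py <<'E'
from h import *
def ring(tag,z,u0=190,u1=330,v0=110,v1=230):
    s=load(f"side{tag}.npz"); P=cloud(s); h=cv2.cvtColor(s["img"],cv2.COLOR_RGB2HSV)
    g=cv2.inRange(h,(55,90,20),(95,255,255)); g[:, :u0]=0; g[:,u1:]=0; g[:v0]=0; g[v1:]=0
    n,l,st,c=cv2.connectedComponentsWithStats(g)
    for i in range(1,n):
        if st[i,4]>15: 
            q=P[(l==i)&(s["depth"]>0)]
            print(st[i],c[i],"plane",onplane(s,st[i,0]+(st[i,2]-1)/2,st[i,1]+(st[i,3]-1)/2,z),"depth med",np.median(q,0),"z rng",np.percentile(q[:,2],[5,95]))
E
python3 - <<'E'
from ring import *
ring("5",.1355)
s=load("side0.npz")
nest=np.array([.5555,.189,.103])
for p in ([.5555,.189,.103],[.5555,.189,.1355],[.554,.1937,.1355]): print(proj(s,p), (proj(s,p)-[190,110])*5)
# local test points: plate corners, end jaw top corners (74 face, x+-15,z 30mm)
o=np.array([.5527,.1361,.091]); Rm=R.from_euler('z',-3,degrees=True).as_matrix()
s5=load("side5.npz"); im=cv2.resize(s5["img"][110:230,190:330,::-1],None,fx=5,fy=5,interpolation=cv2.INTER_CUBIC)
for q in ([60,100,12],[-60,100,12],[-60,-100,12],[15,74,30],[-15,74,30],[11,32,27],[-11,32,27],[0,53,12]):
    p=(proj(s5,o+Rm@np.array(q)/1000)-[190,110]+.5)*5; cv2.circle(im,tuple(int(round(v)) for v in p),3,(0,0,255),-1)
cv2.imwrite("pics/chk5.png",im)
E
```

```text
[245 171   9  10  72] [248.72222222 175.59722222] plane [0.55597107 0.19661023 0.1355    ] depth med [0.55563285 0.20455972 0.13848899] z rng [0.13014401 0.14309081]
[250.04113747 185.1808366 ] [300.20568736 375.90418298]
[250.04117985 173.89353464] [300.20589927 319.46767321]
[250.1219898 174.9905827] [300.609949   324.95291351]
```

View pics/chk5.png

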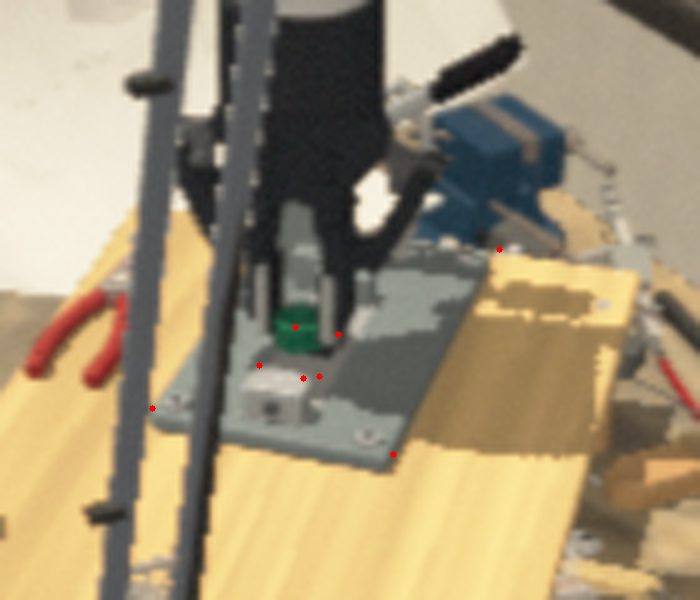

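The drawn clamp corners sit about 1–2 px from the real ones. The held ring shows the same +2 mm bias in the side camera, so the nest estimate agrees with the arm. Lowering.

Call:
jog_arm(
  motion=[
    [0.2, -0.5, -0.3, 0, 230],
    [0, 0, -0.7, 0, 230],
    [0, 0, -0.6, 0, 230],
    [0, 0, 0, 0, 230],
    [0, 0, 0, 0, 230],
  ],
)

```text
t: 7.85
tcp_pos: [0.557, 0.1884, 0.118]
tool_rot: [0.721, 0.693, 0.008, -0.008]
force: [0.4, 0.7, 0.7]
finger_gap: 0.279
```

Call:
jog_arm(
  motion=[
    [-0.1, 0, -0.5, 0, 230],
    [0, 0, -0.2, 0, 230],
    [0, 0, 0, 0, 230],
    [0, 0, 0, 0, 230],
  ],
)

```text
t: 8.18
tcp_pos: [0.5559, 0.1882, 0.1103]
tool_rot: [0.721, 0.693, 0.008, -0.008]
force: [1.1, 0.4, 0.3]
finger_gap: 0.28
```

Run:
```python
from look import *
from ring import *
go("6"); crop("6","side",190,330,110,230,5); ring("6",.11)
```

```text
8.2833 [0.556  0.1883 0.1104] [ 0.7212  0.6927  0.0084 -0.0075] [-0.18  0.3   0.24] 0.2760756070711 [0.125 0.635 1.639 0.029 0.863 0.146]
tool z [ 0.0017  0.0225 -0.9997] tool y [ 0.999 -0.04   0.001]
[245 178   8   8  45] [249.04444444 180.75555556] plane [0.56064802 0.18450205 0.11      ] depth med [0.55771232 0.1891487  0.11779984] z rng [0.11113753 0.11994743]
```

View pics/side_6_c.png

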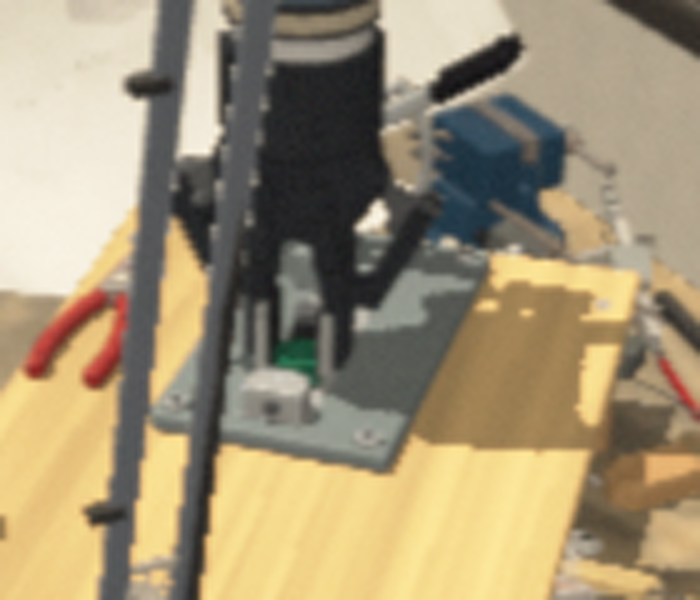

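Call:
jog_arm(
  motion=[
    [0, 0, -0.2, 0, 230],
    [0, 0, 0, 0, 230],
  ],
)

```text
t: 8.45
tcp_pos: [0.5563, 0.1884, 0.1087]
tool_rot: [0.721, 0.693, 0.009, -0.007]
force: [-0.2, -0.4, -0.4]
finger_gap: 0.28
```

Call:
jog_arm(
  motion=[
    [0, 0, -0.1, 0, 230],
    [0, 0, 0, 0, 160],
    [0, 0, 0, 0, 130],
    [0, 0, 0, 0, 110],
    [0, 0, 0, 0, 110],
    [0, 0, 0, 0, 110],
  ],
)

```text
t: 8.95
tcp_pos: [0.5569, 0.1885, 0.1083]
tool_rot: [0.721, 0.693, 0.009, -0.007]
force: [0.4, 0.9, 0.2]
finger_gap: 0.57
```

Next I'll rise straight up, watching for sideways drift.

Call:
jog_arm(
  motion=[
    [0, 0, 1, 0, 110],
    [0, 0, 1, 0, 110],
    [0, 0, 2, 0, 110],
    [0, 0, 3, 0, 110],
    [0, 0, 4, 0, 110],
    [0, 0, 4, 0, 200],
    [0, 0, 4, 0, 255],
    [0, 0, 2, 0, 255],
    [0, 0, 0, 0, 255],
  ],
)

```text
t: 9.7
tcp_pos: [0.5525, 0.1879, 0.3335]
tool_rot: [0.721, 0.693, 0.009, -0.007]
force: [0.2, 0.7, 0.3]
finger_gap: 0.007
```

Run:
```python
from look import *
from ring import *
go("7"); crop("7","side",190,330,110,230,5); crop("7","top",250,390,120,240,5); ring("7",.11)
```

```text
9.8 [0.5508 0.1876 0.3291] [ 0.7212  0.6927  0.0062 -0.0091] [-0.05  0.58 -0.43] 9.820843524766502e-05 [0.125 0.37  1.42  0.022 1.352 0.16 ]
tool z [-0.0037  0.0217 -0.9998] tool y [ 0.999 -0.04  -0.005]
[245 178  10   9  55] [249.83636364 181.07272727] plane [0.5576981  0.18600029 0.11      ] depth med [0.55721257 0.18702912 0.11556942] z rng [0.10743614 0.11791132]
```

View pics/side_7_c.png

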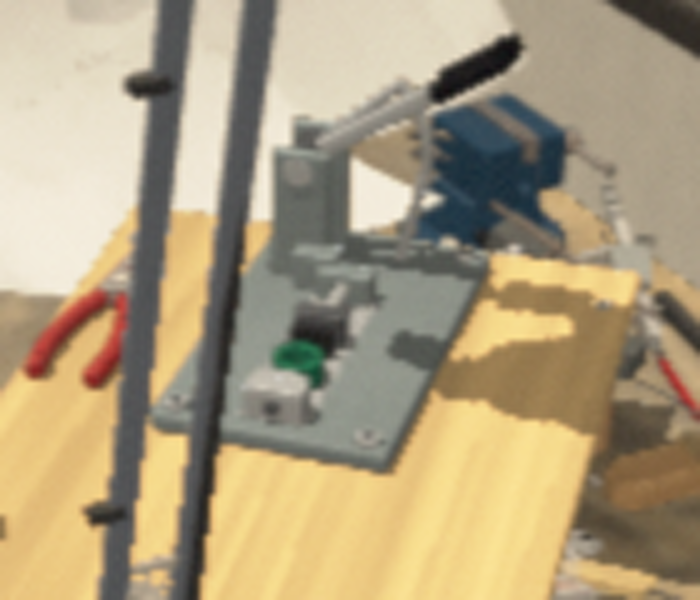

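View pics/top_7_c.png

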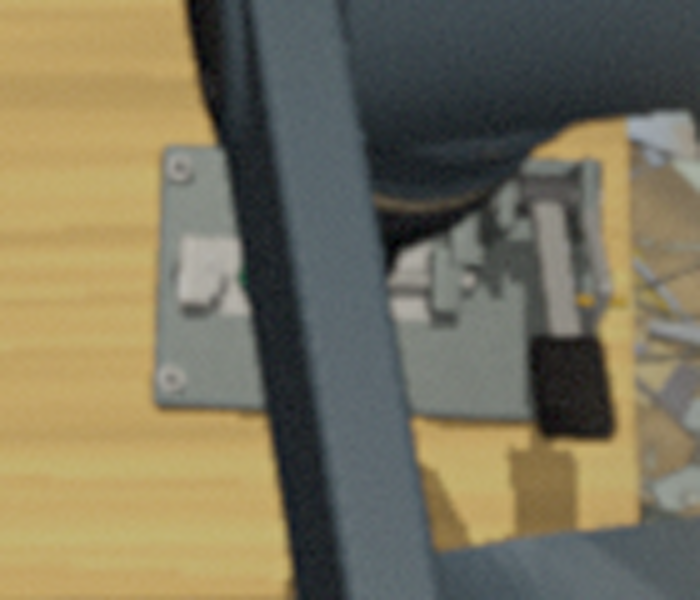

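The side crop shows the ring released, flat between pad and end jaw at (298,358). Its measured centre is (0.557, 0.187), within 3 mm of the nest, and the handle is still at rest. Next I'll go above the paddle.

Call:
jog_arm(
  motion=[
    [-1, -2, 0, 0, 255],
    [-1.3, -3, 0, 0, 255],
    [-1.3, -3, 0, 0, 255],
    [-1, -2, 0, 0, 255],
    [0, 0, -1, 0, 255],
    [0, 0, -1, 0, 255],
    [0, 0, 0, 0, 255],
    [0, 0, 0, 0, 255],
  ],
)

```text
t: 10.47
tcp_pos: [0.4911, 0.0841, 0.2929]
tool_rot: [0.721, 0.693, -0.005, -0.021]
force: [0.4, 0.0, -0.1]
finger_gap: 0.0
```

Call:
jog_arm(
  motion=[
    [0.5, -0.4, -1, 0, 255],
    [0.2, 0, -1, 0, 255],
    [0, 0, -0.6, 0, 255],
    [0, 0, 0, 0, 255],
    [0, 0, 0, 0, 255],
  ],
)

```text
t: 10.88
tcp_pos: [0.498, 0.0807, 0.2617]
tool_rot: [0.72, 0.693, -0.007, -0.023]
force: [0.4, -0.0, -0.2]
finger_gap: 0.002
```

Run:
```python
from look import *
go("8"); crop("8","side",190,330,90,210,5); crop("8","top",250,390,120,240,5)
```

```text
10.9833 [0.498  0.0807 0.2622] [ 0.7202  0.6934 -0.007  -0.023 ] [-0.61 -0.01  0.12] -0.003948233070064086 [-0.073  0.342  1.667  0.022  1.176 -0.044]
tool z [-0.0419  0.0233 -0.9988] tool y [ 0.998 -0.037 -0.043]
```

View pics/side_8_c.png

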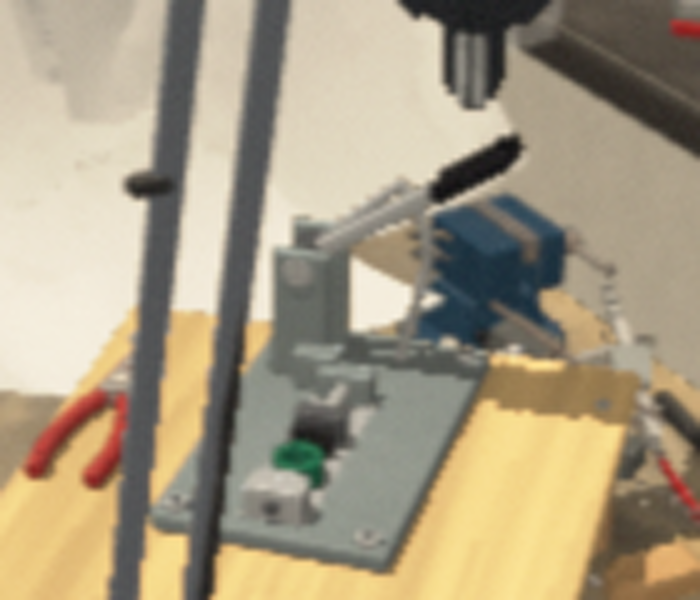

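View pics/top_8_c.png

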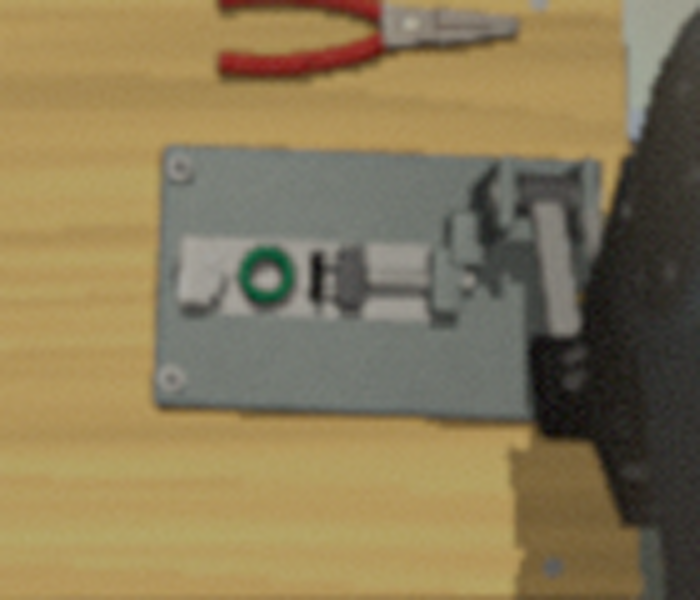

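The top crop shows the ring at (266,277), centred on the bed and clear of both jaws. The closed fingertips are over the black paddle. Pressing gradually.

Call:
jog_arm(
  motion=[
    [0, 0, -0.7, 0, 255],
    [0, 0, -0.7, 0, 255],
    [0, 0, -0.5, 0, 255],
    [-0.1, 0, -0.4, 0, 255],
    [0, 0, 0, 0, 255],
  ],
)

```text
t: 11.4
tcp_pos: [0.4977, 0.081, 0.2383]
tool_rot: [0.72, 0.694, -0.006, -0.022]
force: [-0.3, 0.2, -0.2]
finger_gap: -0.001
```

Call:
jog_arm(
  motion=[
    [-0.1, 0, -0.5, 0, 255],
    [-0.3, 0, -0.5, 0, 255],
    [-0.3, 0, -0.5, 0, 255],
    [-0.3, 0, -0.5, 0, 255],
  ],
)

```text
t: 11.73
tcp_pos: [0.4893, 0.0811, 0.2189]
tool_rot: [0.72, 0.694, -0.003, -0.02]
force: [-0.1, 0.5, 3.4]
finger_gap: 0.001
```

Call:
jog_arm(
  motion=[
    [-0.2, 0, -0.5, 0, 255],
    [-0.2, 0, -0.5, 0, 255],
    [-0.2, 0, -0.5, 0, 255],
    [0, 0, 0, 0, 255],
  ],
)

```text
t: 12.07
tcp_pos: [0.4821, 0.0815, 0.2023]
tool_rot: [0.72, 0.694, -0.003, -0.02]
force: [0.1, 0.0, 5.0]
finger_gap: 0.002
```

Run:
```python
from look import *
go("9"); crop("9","side",190,330,90,210,5); crop("9","top",250,390,120,240,5)
```

```text
12.1667 [0.4824 0.0815 0.203 ] [ 0.7201  0.6936 -0.003  -0.0195] [0.4  1.59 4.46] -0.0008219606378748189 [-0.075  0.398  1.779  0.026  0.998 -0.052]
tool z [-0.0314  0.024  -0.9992] tool y [ 0.999 -0.037 -0.032]
```

View pics/side_9_c.png

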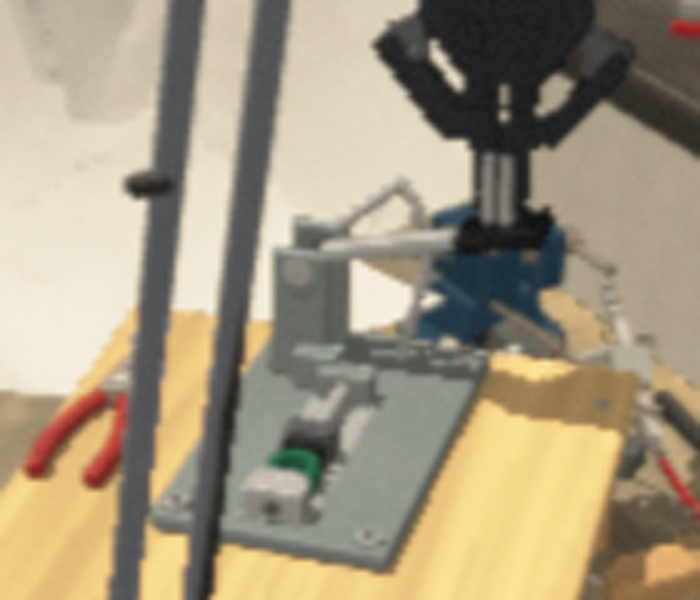

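View pics/top_9_c.png

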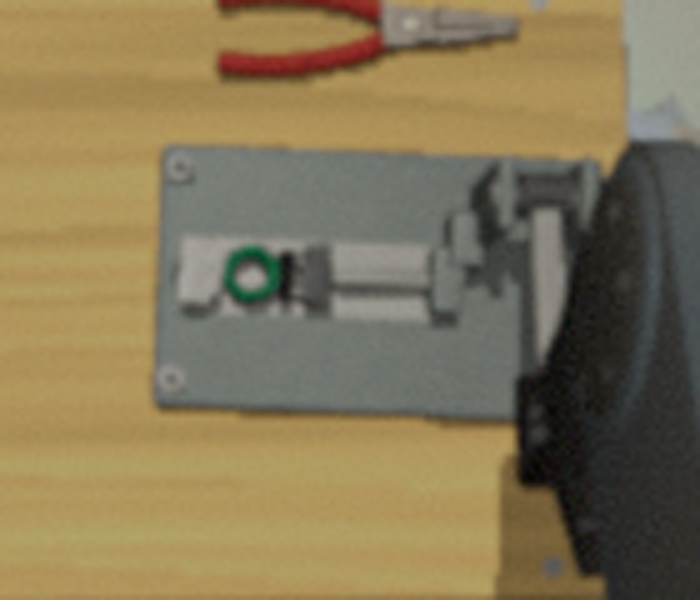

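The pad has met the ring at (250,275) and slid it nearly to the end jaw. Handle travel is about 20° by geometry (fingertip z 0.203). There are about 20 mm left to reach 30°.

Call:
jog_arm(
  motion=[
    [-0.2, 0, -0.4, 0, 255],
    [-0.1, 0, -0.4, 0, 255],
    [-0.1, 0, -0.4, 0, 255],
    [0, 0, 0, 0, 255],
  ],
)

```text
t: 12.5
tcp_pos: [0.4795, 0.0816, 0.1927]
tool_rot: [0.72, 0.694, -0.002, -0.019]
force: [-0.4, 1.6, 7.4]
finger_gap: 0.002
```

Call:
jog_arm(
  motion=[
    [-0.1, 0, -0.4, 0, 255],
    [-0.1, 0, -0.4, 0, 255],
    [0, 0, -0.2, 0, 255],
  ],
)

```text
t: 12.75
tcp_pos: [0.478, 0.0816, 0.1848]
tool_rot: [0.72, 0.694, -0.001, -0.018]
force: [-2.3, 0.6, 9.4]
finger_gap: 0.003
```

Run:
```python
from look import *
go("10"); crop("10","side",190,330,90,210,5); crop("10","top",250,390,120,240,5)
```

```text
12.85 [0.478  0.0816 0.1848] [ 0.72    0.6937 -0.0015 -0.0181] [-1.04  0.24  9.59] -0.0003477526783526906 [-0.076  0.419  1.811  0.027  0.941 -0.055]
tool z [-0.0273  0.0241 -0.9993] tool y [ 0.999 -0.037 -0.028]
```

View pics/side_10_c.png

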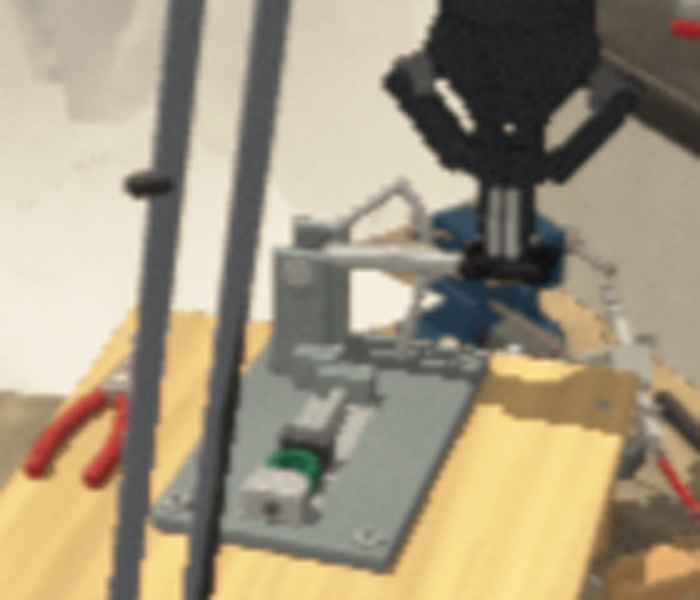

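View pics/top_10_c.png

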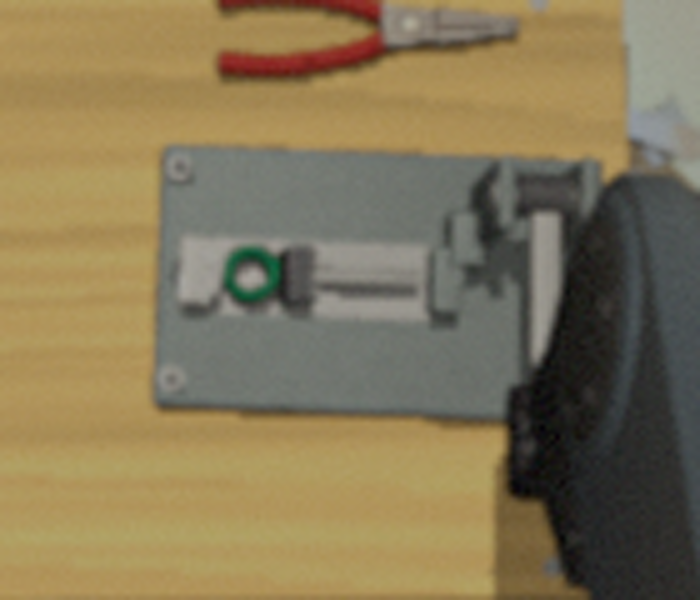

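The ring is gripped at (252,275) between pad and jaw, and the force is 9.6 N. To check the handle angle independently, I'll project the paddle centre line at 25, 30 and 35°.

Run:
```python
from h import *
s=load("side10.npz"); o=np.array([.5527,.1361,.091]); Rm=R.from_euler('z',-3,degrees=True).as_matrix()
im=cv2.resize(s["img"][130:160,240:310,::-1],None,fx=10,fy=10,interpolation=cv2.INTER_CUBIC)
s0=load("side0.npz"); im0=cv2.resize(s0["img"][110:160,240:310,::-1],None,fx=10,fy=10,interpolation=cv2.INTER_CUBIC)
def line(im,t,col,v0):
    a=np.radians(35-t)
    for L in (40,81,105,129):
        q=np.array([30-L*np.cos(a),-60,75+L*np.sin(a)])/1000
        p=(proj(s,o+Rm@q)-[240,v0]+.5)*10; cv2.circle(im,tuple(int(round(v)) for v in p),3,col,-1)
line(im0,0,(0,0,255),110)
for t,c in ((25,(0,255,0)),(30,(0,0,255)),(35,(255,0,0))): line(im,t,c,130)
cv2.imwrite("pics/ang.png",np.vstack([im0,im])[:, :800])
P=cloud(s); h=cv2.cvtColor(s["img"],cv2.COLOR_RGB2HSV)
# paddle end pixels vs. rest: dark, low
d=(h[...,2]<60); d[:138]=0; d[150:]=0; d[:,:278]=0; d[:,305:]=0
Q=P[d]; print(len(Q),np.median(Q,0), np.percentile(Q[:,2],[5,50,95]))
```

```text
139 [0.47637387 0.0929768  0.1821548 ] [0.0593174  0.1821548  0.18728855]
```

View pics/ang.png

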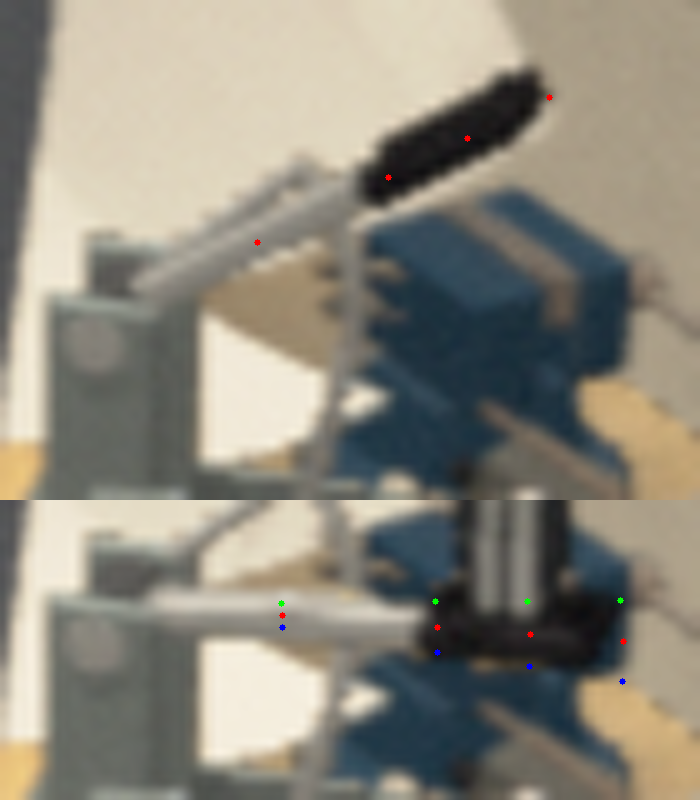

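Run:
```python
from look import *
x=sense(); print(x["t"],x["tcp_pos"].round(4),x["force"].round(2),x["qd"].round(4))
print(sign_off())
```

```text
12.85 [0.478  0.0816 0.1848] [-1.04  0.24  9.59] [ 0.0003 -0.0056 -0.0044 -0.0026  0.0058 -0.0028]
the job is handed in; nothing more can be done
None
```

The thick wax ring is flat on the clamp bed between the jaws. I let it go, then pressed the handle down to about 30° with the closed fingertips. They were still holding it there when I handed the job in at 12.85 s.

**Ring:** after release it measured within about 3 mm of the nest. The last top view shows it gripped between the pad and the end jaw. The thin ring was never touched. The oiler, pliers and lighter showed no change in the views I took, but I made no final check of the whole board.

**Handle angle:** three separate estimates agree.
- **Fingertip height:** 0.185 m, which works out to about 29°.
- **Push force:** 9.6 N, against about 10 N expected at 30°.
- **Side view:** the paddle line falls near the 30° projection, read as 30–32°.

**Not confirmed:** the pointer pin between the ribs was too small to see directly, so I inferred it from these angles. The side camera also differed from the arm by about 2–3 mm, within what I allowed for.

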